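# Join the two halves of a hinged specimen mould with its hinge pin

### The arm

A 6-joint arm with a two-finger parallel gripper is mounted at the origin on a cart in front of the work surface, level with it; the furniture and walls round the work are solid. World frame = base frame: x ahead of the robot, y to its left, z up, the work surface at z = 0. Lengths are in m, angles in rad, forces in N, time in s.
With the tool pointing down it reaches from about 0.3 to 0.775 m from the base axis. Payload 14.6 kg.
Tool frame: the origin (TCP) lies midway between the tips of the shut fingers; the grasp point (between the pads) lies 19 mm behind it (ctrl.hold_point_z is the distance from the TCP to the grasp point, in m); z points along the fingers, x is the direction in which the jaws open and shut, and the axes are right-handed (so a half turn about z gives the same grasp; the last joint's range is limited). The gripper opens to 94 mm and grips with 3 to 60 N. Pads are 16 mm wide; open, the fingers measure 119 mm over their backs; the gripper's body (75 mm by 177 mm) begins 78 mm behind the grasp point.
Start: joints at [1.092, 0.3, 1.521, -0, 1.321, -0.067], TCP at [0.22, 0.504, 0.205] pointing down, gripper open.
Joint ranges: [-3.03, 3.03], [-0.79, 2.21], [0.23, 2.52], [-1.04, 4.18], [0, 3.07], [-2.55, 2.55]. Speed limits (rad/s): [2.22, 2.22, 2.57, 3.14, 3.14, 3.14].

### API

Orientations are given as [roll, pitch, yaw] about the fixed x, y, z axes, in that order (R = Rz(yaw) Ry(pitch) Rx(roll)).
In Python, from station import ctrl, viewer, ticket, nets gives the robot as it stands.
- The arm moves only by the tool carry_out, never from a script. Its argument "commands" is one flat list of numbers, 7 for each row, row after row: the closure, from -1 (fully open) to 1 (shut), so that 0 is half open, then the shift along the world's x, y, z in cm, then the turn, a rotation vector about the world's x, y, z in rad. In form: [gripper, tx, ty, tz, ax, ay, az, gripper, tx, ty, tz, ax, ay, az, ...]. A call has 1 to 12 rows; each row is the pose to reach, as a shift and turn from the pose measured when the call began; what a row does not reach only later rows make up. A row lasts 1/12 s, in which the tool goes at most 41.7 mm and 7.16 degrees, less where a joint would pass 70% of its speed; a pose out of reach is approached as far as the arm can. A call with a gripper value outside its range is refused whole. The fingers move at their own pace and stop on an object; "force" is the grip in N (left out, the last holds). Time passes only in rows, so rows that repeat a pose let the fingers close. It gives the time, the measured TCP pose, the force and the opening at its end, in the units of the state.
- ctrl.get_obs(): the state, without advancing time (a new reading comes with each control period).
- viewer.camera(name): name is "scene" or "top" or "wrist"; returns (picture, depth): 420x560x3 uint8, blue, green, red; 420x560 float32, m along the optical axis (not along the pixel's ray), 0 where there is no reading.
- viewer.camera_info(name): a dict with "fx", "fy", "cx", "cy" (pixels), "R" (3x3) and "t" (3): a world point X has camera coordinates R X + t. Camera axes: x right, y down, z forward; pixel columns grow to the right and rows downward; lengths in m; the calibration is good to about 2 mm. The wrist camera is an equidistant fisheye: a pixel r from the principal point sees the ray r / f radians off the axis. A picture is of the moment at which its call begins: read the wrist's pose just before it. camera_info takes no time and is no camera call; for the wrist camera it gives the pose at the moment of the call.
- ticket.hand_in(): hands the job in, once; it reports no verdict.
Trained networks look in the newest picture that a camera, given by its name, has taken for a name from the list of things; names that differ only in an ending like _2 or _b are one class to them, and where a whole thing is asked for, a point or a joint stands for the part that bears it (a point fixed in the world has none). Each returns a list of dicts, best first, with "confidence" (0 to 1); they miss things now and then, are a little off and sometimes report something else, mostly with a low value. They report only what shows in the picture. A call takes as long as a camera call. They do not tell look-alikes from the thing itself.
- nets.silhouettes(camera, thing): "region" (420x560 bool, what is visible of it) and "extent" ([left, top, right, bottom] in pixels, round what is visible of it).
The state is a dict: "time_s": time; "qpos": joint angles; "joint_vel": joint speeds; "tau": joint torques, N m; "ee_pos": TCP position; "eef_rot": TCP orientation; "force": force on the tool from outside, world axes, zero at the start; "moment": the same for the moment, N m; "grip_width": finger opening in m.
Only numpy, scipy, OpenCV 4.12 (cv2) and the standard library are available. Lean on these libraries where they do the work, as an engineer would, in place of code of your own. Each camera call takes 0.05 s, during which the arm holds its last target. There are 200 camera calls.

### The job

The two halves of the specimen mould lie one over the other in the assembly jig, but their hinge knuckles are not yet in line. Take the hinge pin from its stand, put it into the knuckle of the upper half, slide the upper half with it along the guide, towards the end where the base plate lies bare, until you feel the pin drop into the hidden knuckle below, and press it gently home until its collar sits on the upper knuckle; then let go. Never force the pin where it does not go, and leave the bottles and the timer where they are.

Things in the scene. Friction and masses are not known exactly. Their poses are not given: they have to be found in the camera images.
- jig: assembly jig fixed to the desk: steel base plate 170 x 86 mm, 8 mm thick, with two aluminium guide rails 42 mm high. Origin at the centre of its underside; x axis along the rails, z up. It holds the lower mould half, hidden under the upper half.
- jig_top (a point): point on the jig's centre line, 42 mm above its origin. 12 mm below it is the flat top of the hidden lower knuckle, a fixed block with a slightly chamfered 11.5 mm bore, 22 mm deep, at jig y = 0. The bore is in line with the upper one at some joint value from 0.008 to 0.028, which cannot be seen; elsewhere the pin lands on the flat. A spring plunger 11 mm down the bore resists the nose with up to about 8 N.
- upper_half (a joint): place of the upper mould half on the guide, in m: aluminium plate 126 x 54 x 6 mm with two raised pads and a square knuckle 34 x 34 mm in its middle. Slides along the jig's +x from 0 to 0.034 as the value grows, with about 2 N, and stays where left; starts at 0 to 0.004. Cannot turn or lift. Knuckle centre is at jig x = -0.015 + value, y = 0.
- upper_mouth (a point): centre of the mouth of the upper knuckle's vertical through bore, on the knuckle's top face, 53 mm above the desk; bore 11.8 mm wide with a 1.5 mm chamfer, 22 mm deep; its lower end is 1 mm above the hidden lower knuckle. x axis along the guide as the jig's.
- hinge_pin: steel hinge pin, about 80 g, upright in its stand. Origin at the tip of its nose, z axis up along the pin. Shank 10 mm thick, 42 mm long, nose tapered to 8.6 mm over 1.5 mm; round collar 22 mm wide from 42 to 47 mm; square grip 16 x 16 mm from 47 to 83 mm, sides parallel to its x and y axes. Fully home, the nose is 11 mm above the desk.
- pin_grip (a point): centre of the pin's square grip, 65 mm above the tip of the nose and 23 mm above the underside of the collar
- pin_stand: grey plastic block 44 x 44 x 52 mm fixed to the desk, origin at the centre of its underside; the pin stands in a loose 13 mm vertical hole in its middle, the collar resting on its top, so the nose is 10 mm above the desk
- timer: white timer 64 x 64 x 19 mm, bystander behind the work; origin at its underside
- ethanol_bottle: white bottle with blue cap, 50 mm wide, 125 mm tall, bystander behind the work; origin at its underside
- glue_bottle: white bottle with orange cap, 34 mm wide, 88 mm tall, bystander behind the work; origin at its underside
Not all that is in view belongs to the job. Of the things like the hinge_pin, leave any that is blue or red; of the rest the larger one is meant.

How it is judged:
On the way, in this order (a step that is already met when the one before it is completed fails the run):
1. the pin is lifted clear of its stand (z of hinge_pin in the frame of pin_stand above 0.058 m), for 0.1 s.
2. the pin's nose is in the upper knuckle (z of hinge_pin in the frame of jig below 0.046 m and horizontal distance between hinge_pin and upper_mouth below 0.004 m), for 0.1 s.
At the end, for the whole second after the job is handed in: the pin stands upright (within 0.08 rad) through the upper and lower knuckles, its collar within 2.5 mm of the upper knuckle's top (nose less than 13.5 mm above the jig's underside), its axis within 3 mm of the bore, at rest and released (z of hinge_pin in the frame of jig below 0.0135 m and horizontal distance between hinge_pin and upper_mouth below 0.003 m and angle between hinge_pin's own z axis and vertical below 0.08 rad and linear speed of hinge_pin below 0.02 m/s and contact force between hinge_pin and the fingers below 0.3 N); the robot touches nothing.
It fails at once if the pin is pressed on the mould or jig with more than 45 N in all (contact force between hinge_pin and jig above 45 N).
It fails at once if the timer or one of the two bottles is moved by more than 20 mm (distance of any of timer, ethanol_bottle, glue_bottle from where it was at the start of the episode above 0.02 m).
It also fails if it takes over 58 s, if anything falls off the work surface, if the arm or the gripper's body presses on something with over 40 N, if the wrist force passes 120 N, or if a joint passes its speed limit or range.

## Working session

There is one attempt and no reset: what is moved stays moved. The work goes in short steps, Python scripts to look and compute and a tool call to move; the robot and the scene stay as the last step left them, time stands still between calls to the robot, and variables do not carry over. Pictures are saved under pics/ and viewed, about 8 in all and at most 12, crops included, and the job is handed in when it is done.

Besides the shell and the picture viewer there is one more tool, called after "Call:" in YAML: its name, and indented under it one key for each argument. carry_out: Moves the arm, as the interface text tells. Its arguments: {"type":"object","properties":{"commands":{"type":"array","items":{"type":"number"}},"force":{"type":"number"}},"required":["commands"]}

```bash
mkdir -p pics; ls; python3 - <<'E'
from station import ctrl, viewer, nets
import cv2, numpy as np
o=ctrl.get_obs();print(o['time_s'],o['ee_pos'],o['eef_rot'],o['grip_width'],ctrl.hold_point_z)
ims=[]
for c in ('scene','top'):
    im,d=viewer.camera(c);np.save(f'/tmp/{c}_d.npy',d);cv2.imwrite(f'pics/{c}0.png',im)
    i=viewer.camera_info(c);print(c,i)
    for t in ('hinge_pin','upper_half','pin_stand','jig'):
        for r in nets.silhouettes(c,t)[:4]:
            m=r['region']&(d>0);v,u=np.nonzero(m);z=d[m]
            P=(np.c_[(u-i['cx'])/i['fx']*z,(v-i['cy'])/i['fy']*z,z]-i['t'])@np.array(i['R'])
            print(c,t,round(r['confidence'],2),r['extent'],len(z),np.round(np.percentile(P,[3,50,97],axis=0),3).tolist())
E
```

```text
pics
0.0 [0.22001709 0.50378832 0.20489034] [-3.14152077e+00  1.14731564e-03  1.15900148e+00] 0.09397483815996155 0.0188
scene {'fx': 523.8625376317865, 'fy': 523.8625376317865, 'cx': 275.4497654118636, 'cy': 213.8977262745857, 'R': array([[-0.89627508, -0.44341443, -0.00863899],
       [-0.31730388,  0.65473332, -0.68603392],
       [ 0.30985357, -0.61213392, -0.72751827]]), 't': array([0.57857434, 0.27630818, 0.69839661])}
scene hinge_pin 0.93 [327.8, 277.7, 342.3, 313.6] 431 [[0.508, 0.029, 0.001], [0.515, 0.067, 0.062], [0.526, 0.073, 0.084]]
scene hinge_pin 0.81 [279.2, 254.6, 292.2, 279.0] 263 [[0.586, 0.06, 0.056], [0.593, 0.071, 0.08], [0.603, 0.076, 0.095]]
scene hinge_pin 0.6 [276.8, 214.7, 290.8, 255.5] 309 [[0.625, -0.015, 0.009], [0.632, -0.005, 0.061], [0.64, -0.0, 0.085]]
scene hinge_pin 0.46 [244.2, 248.2, 252.3, 274.7] 174 [[0.658, 0.042, 0.0], [0.663, 0.057, 0.039], [0.673, 0.062, 0.056]]
scene upper_half 0.88 [358.5, 178.9, 410.2, 234.4] 1553 [[0.479, -0.217, 0.035], [0.503, -0.145, 0.041], [0.531, -0.098, 0.055]]
scene upper_half 0.58 [245.6, 136.6, 275.5, 198.1] 
[... 783 characters left out ...]
.9, 224.0, 298.5] 136 [[0.509, 0.052, 0.001], [0.518, 0.06, 0.081], [0.525, 0.074, 0.085]]
top hinge_pin 0.44 [252.1, 219.6, 263.5, 235.8] 129 [[0.625, -0.021, -0.002], [0.635, -0.013, 0.081], [0.65, -0.003, 0.086]]
top upper_half 0.82 [302.6, 279.0, 368.6, 313.3] 1829 [[0.478, -0.22, 0.035], [0.505, -0.16, 0.04], [0.53, -0.102, 0.055]]
top pin_stand 0.56 [197.2, 235.1, 229.6, 263.8] 517 [[0.571, 0.038, 0.011], [0.596, 0.059, 0.052], [0.621, 0.087, 0.056]]
top pin_stand 0.54 [221.0, 138.8, 241.6, 167.9] 380 [[0.763, 0.019, 0.01], [0.774, 0.032, 0.066], [0.792, 0.049, 0.09]]
top jig 0.63 [285.2, 267.8, 373.4, 321.8] 3910 [[0.467, -0.221, 0.007], [0.507, -0.144, 0.041], [0.548, -0.067, 0.054]]
```

```bash
python3 - <<'E'
import cv2,numpy as np
a=cv2.imread('pics/scene0.png')[120:330,210:450];b=cv2.imread('pics/top0.png')[120:340,180:400]
cv2.imwrite('pics/a.png',np.vstack([cv2.resize(a,None,fx=2.5,fy=2.5,interpolation=2)])[:600])
cv2.imwrite('pics/b.png',cv2.resize(b,None,fx=2.7,fy=2.7,interpolation=2))
E
```

```text
(no output)
```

View pics/a.png

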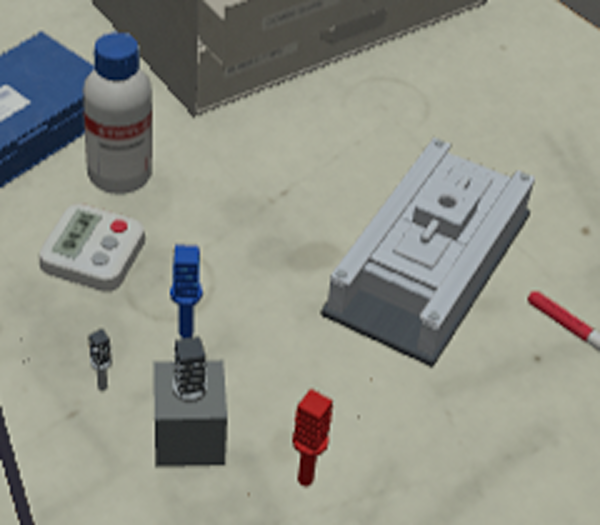

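View pics/b.png

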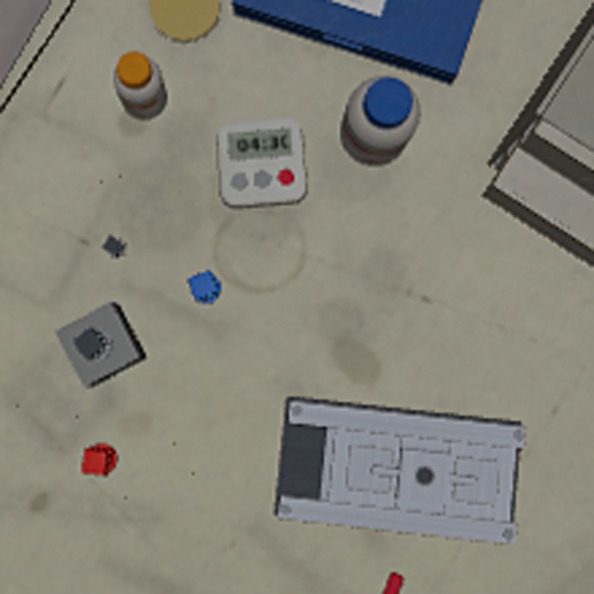

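The image confirms that the steel pin in the grey stand (crop b, about (92,344)) is the one to take. The bore is at crop (425,475), and the bare base end is at the left, so the jig's +x points roughly along world +y.

```bash
cat > h.py <<'E'
import numpy as np, cv2
from station import ctrl, viewer, nets
def rays(i,u,v,fish=False):
    x=(np.asarray(u,float)-i['cx'])/i['fx'];y=(np.asarray(v,float)-i['cy'])/i['fy']
    if fish:
        r=np.hypot(x,y);s=np.tan(r)/np.maximum(r,1e-9);x=x*s;y=y*s
    return np.stack([x,y,np.ones_like(x)],-1)
def cloud(i,d,fish=False):
    v,u=np.mgrid[:420,:560]
    return ((rays(i,u,v,fish)*d[...,None]-i['t'])@np.array(i['R']))
def at_z(i,u,v,z,fish=False):
    R=np.array(i['R']);c=-R.T@i['t'];w=rays(i,u,v,fish)@R
    return c+w*((z-c[2])/w[...,2])[...,None]
def rect(P,m):
    q=P[m][:,:2].astype(np.float32);return cv2.minAreaRect(q*1000)
E
python3 - <<'E'
from h import *
i=viewer.camera_info('top');d=np.load('/tmp/top_d.npy')
P=cloud(i,d);z=P[...,2];ok=d>0
box=lambda x0,x1,y0,y1:ok&(P[...,0]>x0)&(P[...,0]<x1)&(P[...,1]>y0)&(P[...,1]<y1)
print('jig rails/plate',rect(P,box(.43,.58,-.25,-.04)&(z>.03)&(z<.045)))
print('knuckle',rect(P,box(.43,.58,-.25,-.04)&(z>.049)&(z<.06)))
print('stand',rect(P,box(.55,.64,.02,.1)&(z>.046)&(z<.055)))
print('bore',at_z(i,337.4,295.9,.053))
print('pin top',at_z(i,180+92/2.7,120+344/2.7,.09))
print('zmax near right', [round(float(np.percentile(z[box(a,a+.1,-.5,-.25)],99)),2) for a in (.3,.4,.5,.6,.7)])
E
```

```text
jig rails/plate ((505.9277648925781, -146.29469299316406), (163.81039428710938, 81.02041625976562), 83.48430633544922)
knuckle ((504.32281494140625, -160.56106567382812), (68.69583129882812, 34.135986328125), 83.43528747558594)
stand ((595.8171997070312, 63.854095458984375), (43.944419860839844, 44.06412887573242), 27.209884643554688)
bore [ 0.5045762  -0.16211393  0.053     ]
pin top [0.59489639 0.06125712 0.09      ]
zmax near right [0.01, 0.01, 0.21, 0.21, 0.21]
```

Call:
carry_out:
  commands: [-1,4,-4,0,0,0,0,-1,7,-7,0,0,0,0,-1,10,-10,0,0,0,0,-1,13,-13,0,0,0,0,-1,16,-17,0,0,0,0,-1,18,-20,0,0,0,0,-1,20,-24,0,0,0,0,-1,22,-28,0,0,0,0,-1,24,-32,0,0,0,0,-1,26,-35,0,0,0,0,-1,27,-38,0,0,0,0,-1,28,-40,0,0,0,0]

```text
time_s: 1.5
ee_pos: [0.5008, 0.1014, 0.2056]
eef_rot: [3.141, 0.0, 1.158]
force: [1.1, 0.6, 0.2]
grip_width: 0.0938
```

```bash
python3 - <<'E'
from h import *
i=viewer.camera_info('wrist');im,d=viewer.camera('wrist');cv2.imwrite('pics/w1.png',im)
np.savez('/tmp/w1.npz',d=d,**i)
print(i)
for t in ('hinge_pin','pin_stand'):
    for r in nets.silhouettes('wrist',t)[:4]:
        m=r['region']&(d>0);P=cloud(i,d,True)
        print(t,r['confidence'],r['extent'],np.round(np.percentile(P[m],[3,50,97],axis=0),3).tolist())
E
```

```text
{'fx': 325.19226210127806, 'fy': 325.19226210127806, 'cx': 277.45915678489047, 'cy': 204.58741453341446, 'R': array([[ 4.00395371e-01,  9.16342435e-01,  2.95826136e-04],
       [ 8.83570865e-01, -3.86161375e-01,  2.64918702e-01],
       [ 2.42870485e-01, -1.05810839e-01, -9.64270706e-01]]), 't': array([-0.29341324, -0.43167241,  0.27961804])}
hinge_pin 0.97 [272.5, 268.5, 293.5, 300.9] [[0.586, 0.057, 0.056], [0.592, 0.067, 0.085], [0.602, 0.075, 0.093]]
hinge_pin 0.87 [241.9, 201.8, 261.8, 237.0] [[0.508, 0.055, 0.002], [0.514, 0.065, 0.075], [0.525, 0.071, 0.083]]
hinge_pin 0.56 [290.9, 300.9, 303.7, 317.5] [[0.658, 0.05, 0.007], [0.661, 0.056, 0.031], [0.664, 0.061, 0.042]]
hinge_pin 0.51 [231.7, 299.5, 245.2, 317.8] [[0.625, -0.017, -0.001], [0.631, -0.008, 0.023], [0.644, -0.002, 0.049]]
pin_stand 0.61 [256.7, 236.3, 306.3, 290.0] [[0.569, 0.038, 0.0], [0.585, 0.073, 0.05], [0.61, 0.092, 0.053]]
```

View pics/w1.png

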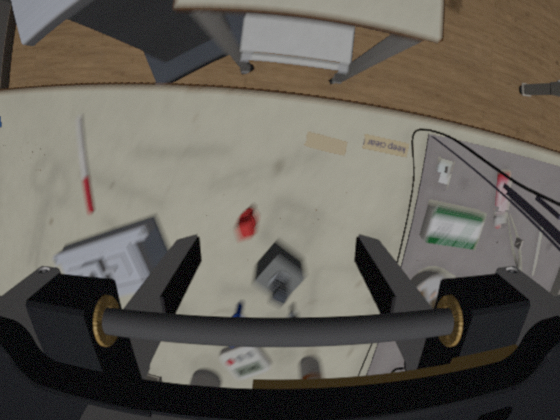

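The wrist view shows the stand and pin at (283,285), red at (247,222), and blue and the small pin behind. I'll go nearer with a half-open gripper, turned to the stand's angle.

Call:
carry_out:
  commands: [0,2,-1,-1,0,0,-0.11,0,3,-1,-2,0,0,-0.22,0,4,-2,-3,0,0,-0.33,0,5,-2,-4,0,0,-0.44,0,5,-3,-4,0,0,-0.56,0,5,-3,-4,0,0,-0.68,0,5,-3,-4,0,0,-0.68]

```text
time_s: 2.23
ee_pos: [0.5504, 0.0732, 0.1651]
eef_rot: [-3.141, 0.001, 0.47]
force: [-0.2, -0.6, -0.9]
grip_width: 0.0507
```

```bash
python3 - <<'E'
from h import *
i=viewer.camera_info('wrist');im,d=viewer.camera('wrist');cv2.imwrite('pics/w2.png',im)
o=ctrl.get_obs();print(o['ee_pos'],o['eef_rot'])
P=cloud(i,d,True);z=P[...,2]
for r in nets.silhouettes('wrist','hinge_pin')[:4]:
    m=r['region']&(d>0)
    print(r['confidence'],r['extent'],np.round(np.percentile(P[m],[3,50,97],axis=0),3).tolist())
box=(d>0)&(abs(P[...,0]-.595)<.022)&(abs(P[...,1]-.063)<.022)
for a,b in((.047,.055),(.062,.098),(.089,.098)):
    m=box&(z>a)&(z<b);print(a,m.sum(),rect(P,m), np.percentile(z[m],[5,50,95]))
v,u=np.nonzero(box&(z>.06));
c=im[max(v.min()-40,0):v.max()+40,max(u.min()-50,0):u.max()+50];print(u.min(),v.min());cv2.imwrite('pics/w2c.png',cv2.resize(c,None,fx=4,fy=4,interpolation=2)[:600,:800])
E
```

```text
[0.55043843 0.07326224 0.16527586] [-3.14119882e+00  1.81809915e-04  4.78232860e-01]
0.86 [304.9, 216.7, 329.4, 256.3] [[0.586, 0.056, 0.053], [0.592, 0.069, 0.078], [0.598, 0.076, 0.093]]
0.72 [227.5, 182.3, 254.6, 215.4] [[0.508, 0.055, 0.004], [0.517, 0.067, 0.081], [0.525, 0.072, 0.083]]
0.62 [301.9, 277.4, 324.2, 315.3] [[0.625, -0.018, 0.0], [0.631, -0.005, 0.054], [0.64, -0.001, 0.082]]
0.49 [358.2, 245.0, 378.1, 272.6] [[0.658, 0.049, 0.004], [0.662, 0.056, 0.044], [0.67, 0.061, 0.055]]
0.047 1078 ((594.8161010742188, 62.979976654052734), (43.86732864379883, 43.69038772583008), 89.79534912109375) [0.04989224 0.05128488 0.05248212]
0.062 370 ((596.2324829101562, 65.00421142578125), (16.321426391601562, 16.443239212036133), 36.47058868408203) [0.06446376 0.08520176 0.09291056]
0.089 147 ((595.9539184570312, 64.41112518310547), (14.711538314819336, 15.805523872375488), 34.924434661865234) [0.08996867 0.09216702 0.09323342]
308 224
```

View pics/w2c.png

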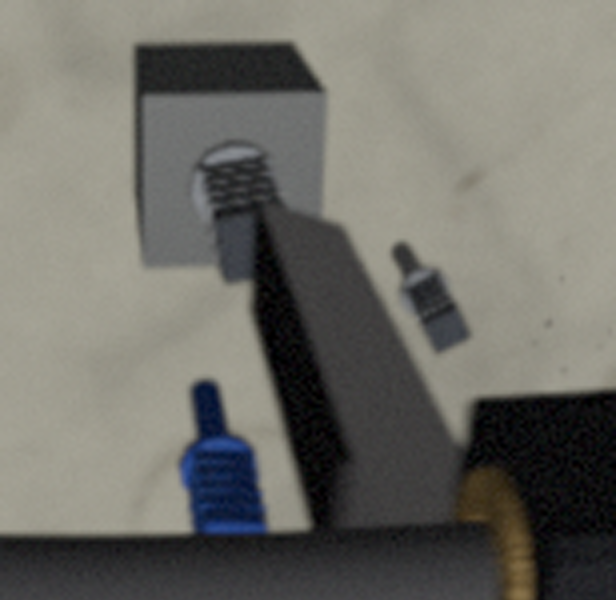

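Call:
carry_out:
  commands: [0,3,-0.9,0,0,0,0.1,0,4.5,-0.9,0,0,0,0.14,0,4.5,-0.9,-3,0,0,0.14,0,4.5,-0.9,-6,0,0,0.14,0,4.5,-0.9,-9,0,0,0.14,0,4.5,-0.9,-10.4,0,0,0.14,0,4.5,-0.9,-10.4,0,0,0.14]

```text
time_s: 2.92
ee_pos: [0.5936, 0.0649, 0.0581]
eef_rot: [-3.138, 0.005, 0.625]
force: [-0.3, -0.4, 1.3]
grip_width: 0.0469
```

Call:
carry_out:
  commands: [1,0,0,0,0,0,0,1,0,0,0,0,0,0,1,0,0,0,0,0,0,1,0,0,0,0,0,0,1,0,0,0,0,0,0,1,0,0,0,0,0,0]
  force: 20

```text
time_s: 3.42
ee_pos: [0.594, 0.065, 0.059]
eef_rot: [-3.139, 0.003, 0.626]
force: [-0.5, 0.3, 4.9]
grip_width: 0.0159
```

Gripped (16 mm opening). I'll lift it and go to a viewpoint beside the jig.

Call:
carry_out:
  commands: [1,0,0,2,0,0,0,1,0,0,5,0,0,0,1,0,0,8,0,0,0,1,-1,-2,8,0,0,0,1,-2,-5,8,0,0,0,1,-3,-8,8,0,0,0,1,-4,-11,8,0,0,0,1,-4.5,-14,8,0,0,0,1,-4.5,-17,8,0,0,0,1,-4.5,-19,8,0,0,0,1,-4.5,-19,8,0,0,0,1,-4.5,-19,8,0,0,0]

```text
time_s: 4.42
ee_pos: [0.5488, -0.1257, 0.139]
eef_rot: [-3.139, 0.003, 0.624]
force: [-0.6, 0.7, -0.3]
grip_width: 0.0159
```

```bash
python3 - <<'E'
from h import *
o=ctrl.get_obs()
i=viewer.camera_info('wrist');im,d=viewer.camera('wrist');cv2.imwrite('pics/w3.png',im);np.savez('/tmp/w3.npz',d=d,**i)
print(o['ee_pos'],o['eef_rot'],o['grip_width'],o['force'])
P=cloud(i,d,True);z=P[...,2]
for r in nets.silhouettes('wrist','hinge_pin')[:3]:
    m=r['region']&(d>0)
    print(r['confidence'],r['extent'],np.round(np.percentile(P[m],[3,50,97],axis=0),3).tolist())
box=(d>0)&(abs(P[...,0]-.505)<.06)&(abs(P[...,1]+.15)<.11)
for a,b in((.03,.045),(.049,.058)):
    m=box&(z>a)&(z<b);print(a,m.sum(),rect(P,m), np.percentile(z[m],[5,50,95]))
E
```

```text
[ 0.54883669 -0.12566655  0.13897813] [-3.13891241  0.00325003  0.62385084] 0.015932965795171686 [-0.55494337  0.66628074 -0.25596716]
0.85 [458.9, 117.2, 498.8, 136.6] [[0.658, 0.048, -0.001], [0.663, 0.053, 0.04], [0.675, 0.064, 0.055]]
0.79 [406.8, 148.1, 459.6, 177.2] [[0.625, -0.021, 0.005], [0.63, -0.012, 0.069], [0.641, -0.003, 0.083]]
0.73 [361.8, 0.0, 404.0, 31.9] [[0.508, 0.052, 0.003], [0.517, 0.055, 0.065], [0.526, 0.067, 0.083]]
0.03 11303 ((506.46337890625, -145.61138916015625), (163.9473876953125, 81.73003387451172), 83.27660369873047) [0.03547937 0.04068519 0.04228404]
0.049 1381 ((504.89898681640625, -159.51084899902344), (57.41445541381836, 34.46723937988281), 84.11985778808594) [0.0508559  0.05220145 0.05333574]
```

View pics/w3.png

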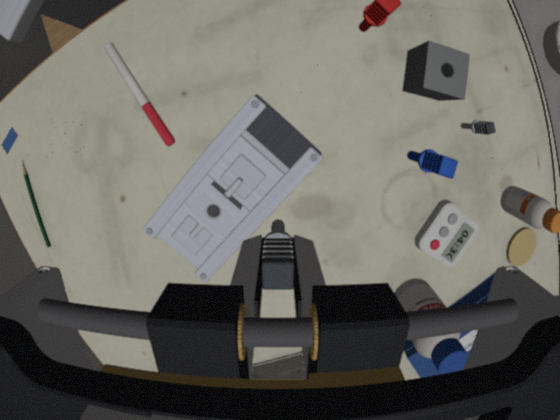

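The bore shows clearly at about (214,211) and the pin nose at about (279,226). I'll refine the bore centre.

```bash
python3 - <<'E'
from h import *
f=np.load('/tmp/w3.npz');i={k:f[k] for k in f.files if k!='d'};d=f['d']
g=cv2.imread('pics/w3.png',0)
w=g[200:223,203:226].astype(float);t=100;print(np.percentile(w,[1,10,50,90]))
b=(w<(w.min()+np.median(w))/2).astype(np.uint8);n,l,s,c=cv2.connectedComponentsWithStats(b);print(s[1:],c[1:]+[203,200])
k=1+np.argmax(s[1:,4]);u,v=c[k]+[203,200];print('bore',at_z(i,u,v,.053,True),at_z(i,u,v,.050,True))
P=cloud(i,d,True)
for v in range(216,262,4): print(v,[np.round(P[v,u],3).tolist() for u in (268,279,290)])
cv2.imwrite('pics/w3c.png',cv2.resize(cv2.imread('pics/w3.png')[180:300,190:330],None,fx=5,fy=5,interpolation=2)) 
E
```

```text
[ 61.28  66.8  151.   156.  ]
[[  4   5  13  13 130]] [[213.06153846 210.64615385]]
bore [ 0.50497549 -0.15931885  0.053     ] [ 0.50497116 -0.16040136  0.05      ]
216 [[0.554, -0.15, 0.0], [0.563, -0.143, -0.001], [0.573, -0.137, -0.001]]
220 [[0.557, -0.154, -0.001], [0.548, -0.122, 0.094], [0.575, -0.14, -0.001]]
224 [[0.559, -0.157, -0.0], [0.548, -0.122, 0.103], [0.578, -0.144, -0.001]]
228 [[0.505, -0.064, 0.318], [0.548, -0.122, 0.111], [0.58, -0.147, 0.0]]
232 [[0.565, -0.164, -0.001], [0.544, -0.117, 0.136], [0.583, -0.151, -0.001]]
236 [[0.541, -0.123, 0.136], [0.546, -0.12, 0.135], [0.552, -0.116, 0.133]]
240 [[0.541, -0.123, 0.142], [0.546, -0.12, 0.141], [0.551, -0.116, 0.141]]
244 [[0.541, -0.123, 0.148], [0.546, -0.12, 0.147], [0.551, -0.116, 0.147]]
248 [[0.541, -0.123, 0.153], [0.546, -0.12, 0.153], [0.551, -0.116, 0.153]]
252 [[0.541, -0.123, 0.159], [0.546, -0.12, 0.158], [0.551, -0.117, 0.158]]
256 [[0.541, -0.123, 0.164], [0.546, -0.12, 0.165], [0.55, -0.116, 0.165]]
260 [[0.541, -0.123, 0.17], [0.546, -0.119, 0.17], [0.55, -0.116, 0.17]]
```

View pics/w3c.png

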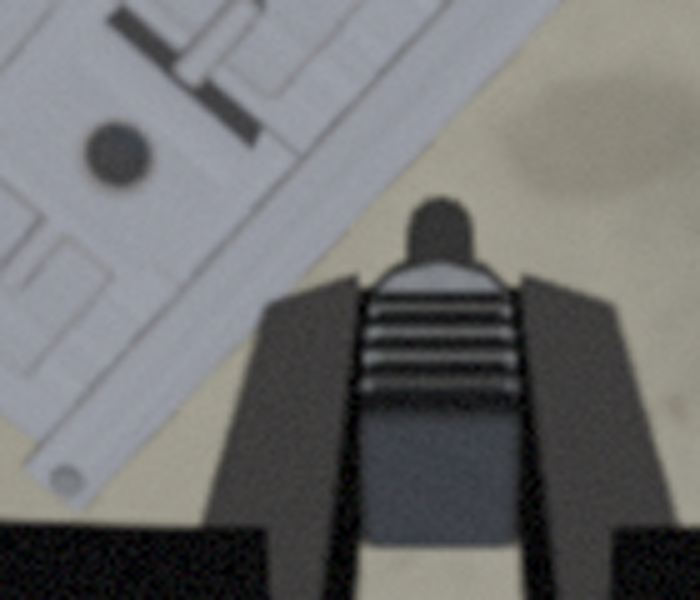

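Call:
carry_out:
  commands: [1,-2,-1.5,0,0,0,0,1,-4.5,-3.4,0,0,0,0,1,-4.5,-3.4,-1,0,0,0,1,-4.5,-3.4,-2.2,0,0,0,1,-4.5,-3.4,-3.2,0,0,0,1,-4.5,-3.4,-3.2,0,0,0,1,-4.5,-3.4,-3.2,0,0,0]

```text
time_s: 5.1
ee_pos: [0.5041, -0.1575, 0.1066]
eef_rot: [-3.138, 0.004, 0.627]
force: [0.2, 0.3, -0.8]
grip_width: 0.0157
```

```bash
python3 - <<'E'
from h import *
o=ctrl.get_obs();print(o['ee_pos'],o['force'])
im,d=viewer.camera('scene');im2,_=viewer.camera('wrist')
a=cv2.resize(im[150:270,320:440],None,fx=4,fy=4,interpolation=2);b=cv2.resize(im2[170:250,230:330],(600,480),interpolation=2)[:,140:460]
cv2.imwrite('pics/s4.png',np.hstack([a,b]))
E
```

```text
[ 0.50411713 -0.1575026   0.10664299] [ 0.1941246   0.32904178 -0.75106081]
```

View pics/s4.png

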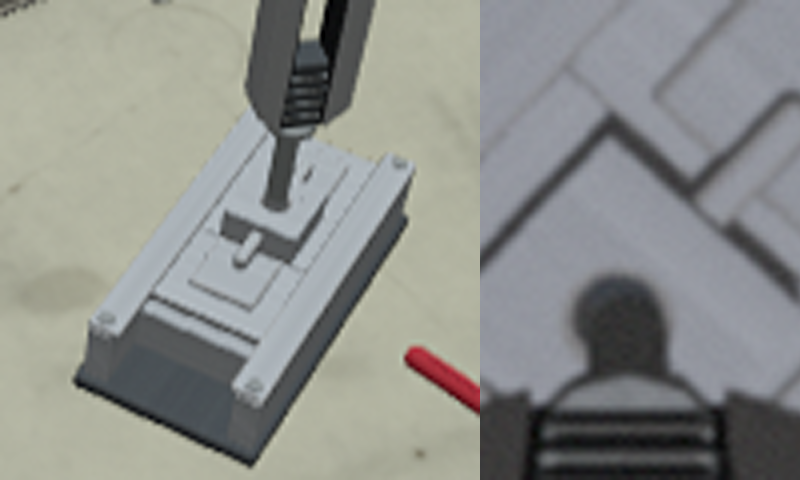

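The wrist crop shows the bore mostly under the pin, which is about 1 mm off to the image's right. That matches the 2 mm lag in y, so I'll correct it and feel downward.

Call:
carry_out:
  commands: [1,0,-0.2,0,0,0,0,1,0,-0.2,-0.2,0,0,0,1,0,-0.2,-0.5,0,0,0,1,0,-0.2,-0.8,0,0,0,1,0,-0.2,-0.9,0,0,0]

```text
time_s: 5.62
ee_pos: [0.5042, -0.1598, 0.0978]
eef_rot: [-3.139, 0.003, 0.627]
force: [-0.7, 0.3, -0.9]
grip_width: 0.0156
```

Call:
carry_out:
  commands: [1,0,0,-0.4,0,0,0,1,0,0,-0.8,0,0,0,1,0,0,-1.2,0,0,0,1,0,0,-1.4,0,0,0,1,0,0,-1.5,0,0,0]

```text
time_s: 6.03
ee_pos: [0.5041, -0.1598, 0.0823]
eef_rot: [-3.138, 0.004, 0.627]
force: [-0.4, 0.7, -0.5]
grip_width: 0.0158
```

Call:
carry_out:
  commands: [1,0,0,-0.2,0,0,0,1,0,0,-0.3,0,0,0,1,0,0,-0.4,0,0,0,1,0,0,-0.4,0,0,0]

```text
time_s: 6.37
ee_pos: [0.5042, -0.1598, 0.0789]
eef_rot: [-3.138, 0.003, 0.627]
force: [-3.0, 0.7, 5.5]
grip_width: 0.0159
```

Nose on the flat (5.5 N, nose at about 30 mm). I'll slide along the guide in short steps with light pressure.

Call:
carry_out:
  commands: [1,0.01,0.1,-0.06,0,0,0,1,0.02,0.2,-0.06,0,0,0,1,0.04,0.3,-0.06,0,0,0,1,0.05,0.4,-0.06,0,0,0]

```text
time_s: 6.7
ee_pos: [0.505, -0.1565, 0.0789]
eef_rot: [-3.14, 0.004, 0.627]
force: [-2.7, -5.2, 6.0]
grip_width: 0.0158
```

Call:
carry_out:
  commands: [1,0,0.15,-0.06,0,0,0,1,0,0.25,-0.06,0,0,0,1,0.01,0.35,-0.06,0,0,0,1,0.02,0.4,-0.06,0,0,0]

```text
time_s: 7.03
ee_pos: [0.5054, -0.1532, 0.0789]
eef_rot: [3.141, 0.004, 0.627]
force: [-3.4, -5.2, 7.0]
grip_width: 0.0157
```

Call:
carry_out:
  commands: [1,0.01,0.1,-0.06,0,0,0,1,0.02,0.2,-0.06,0,0,0,1,0.02,0.3,-0.06,0,0,0]

```text
time_s: 7.28
ee_pos: [0.5056, -0.1509, 0.0789]
eef_rot: [3.14, 0.005, 0.627]
force: [-4.3, -6.2, 6.6]
grip_width: 0.0161
```

Call:
carry_out:
  commands: [1,0.01,0.1,-0.06,0,0,0,1,0.02,0.2,-0.06,0,0,0,1,0.02,0.3,-0.06,0,0,0]

```text
time_s: 7.53
ee_pos: [0.5059, -0.1487, 0.0789]
eef_rot: [3.138, 0.005, 0.627]
force: [-3.2, -4.9, 7.4]
grip_width: 0.0159
```

Call:
carry_out:
  commands: [1,0,0.1,-0.06,0,0,0,1,0,0.2,-0.06,0,0,0,1,0.01,0.3,-0.06,0,0,0]

```text
time_s: 7.78
ee_pos: [0.5061, -0.1464, 0.0789]
eef_rot: [3.137, 0.005, 0.627]
force: [-2.6, -5.2, 5.5]
grip_width: 0.016
```

Call:
carry_out:
  commands: [1,0,0.1,-0.06,0,0,0,1,0.01,0.2,-0.06,0,0,0,1,0.02,0.3,-0.06,0,0,0]

```text
time_s: 8.03
ee_pos: [0.5064, -0.144, 0.0788]
eef_rot: [3.135, 0.006, 0.627]
force: [-3.5, -4.5, 6.0]
grip_width: 0.0158
```

Call:
carry_out:
  commands: [1,0,0.1,-0.06,0,0,0,1,0.01,0.2,-0.06,0,0,0,1,0.02,0.3,-0.06,0,0,0]

```text
time_s: 8.28
ee_pos: [0.5066, -0.1415, 0.0786]
eef_rot: [3.134, 0.006, 0.627]
force: [-1.9, -3.1, 3.6]
grip_width: 0.0158
```

Call:
carry_out:
  commands: [1,0,0.1,-0.06,0,0,0,1,0.01,0.2,-0.06,0,0,0,1,0.02,0.3,-0.06,0,0,0]

```text
time_s: 8.53
ee_pos: [0.5067, -0.1386, 0.0778]
eef_rot: [3.134, 0.007, 0.627]
force: [-3.0, -7.1, 0.2]
grip_width: 0.0162
```

It drops: z is 1 mm lower and the vertical force is gone. I'll stop sliding, ease off sideways, straighten and lower gently.

Call:
carry_out:
  commands: [1,0,-0.03,-0.05,0.007,-0.006,0,1,-0.02,-0.05,-0.15,0.007,-0.006,0,1,-0.02,-0.05,-0.25,0.007,-0.006,0]

```text
time_s: 8.78
ee_pos: [0.5063, -0.1392, 0.0752]
eef_rot: [3.136, -0.002, 0.627]
force: [-2.0, -3.8, 2.0]
grip_width: 0.016
```

Call:
carry_out:
  commands: [1,-0.01,-0.04,-0.15,0.004,0,0,1,-0.02,-0.04,-0.3,0.004,0,0,1,-0.02,-0.04,-0.45,0.004,0,0,1,-0.02,-0.04,-0.6,0.004,0,0]

```text
time_s: 9.12
ee_pos: [0.5061, -0.1395, 0.069]
eef_rot: [3.14, -0.004, 0.627]
force: [-2.9, -2.6, 4.5]
grip_width: 0.0157
```

Call:
carry_out:
  commands: [1,-0.01,-0.02,-0.15,0,0,0,1,-0.02,-0.02,-0.3,0,0.003,0,1,-0.02,-0.02,-0.45,0,0.003,0,1,-0.02,-0.02,-0.5,0,0.003,0]
  force: 30

```text
time_s: 9.45
ee_pos: [0.5057, -0.1395, 0.0636]
eef_rot: [-3.141, -0.001, 0.627]
force: [-2.8, -1.0, 0.8]
grip_width: 0.0159
```

Call:
carry_out:
  commands: [1,-0.01,0,-0.15,0,0,0,1,-0.02,0,-0.3,0,0,0,1,-0.02,0,-0.38,0,0,0,1,-0.02,0,-0.42,0,0,0]

```text
time_s: 9.78
ee_pos: [0.5057, -0.1396, 0.0599]
eef_rot: [-3.141, -0.001, 0.627]
force: [-5.2, 0.4, 13.3]
grip_width: 0.0158
```

Collar contact at TCP z of 59.9 mm, exactly the expected home height. Next I'll relax, open and withdraw.

Call:
carry_out:
  commands: [1,-0.02,0,0.02,0,0,0,0,-0.02,0,0.02,0,0,0,0,-0.02,0,0.02,0,0,0,0,-0.02,0,0.02,0,0,0,0,-0.02,0,0.02,0,0,0,0,-0.02,0,2,0,0,0,0,-0.02,0,5,0,0,0,0,-0.02,0,8,0,0,0,0,-4,4,10,0,0,0,0,-7,7,10,0,0,0,0,-7,7,10,0,0,0,0,-7,7,10,0,0,0]

```text
time_s: 10.78
ee_pos: [0.434, -0.0677, 0.1607]
eef_rot: [3.141, -0.002, 0.629]
force: [0.4, -0.1, 0.7]
grip_width: 0.0467
```

```bash
python3 - <<'E'
from h import *
o=ctrl.get_obs();print(o['time_s'],o['ee_pos'],o['grip_width'],o['force'])
i=viewer.camera_info('scene');im,d=viewer.camera('scene');P=cloud(i,d);z=P[...,2]
j=viewer.camera_info('wrist');_,dw=viewer.camera('wrist');Q=cloud(j,dw,True)
for P in(P,Q):
    m=(abs(P[...,0]-.506)<.03)&(abs(P[...,1]+.14)<.03)&(P[...,2]>.064)&(P[...,2]<.12)
    print(m.sum(),np.round(np.percentile(P[m],[2,50,98],axis=0),4).tolist())
cv2.imwrite('pics/s5.png',cv2.resize(im[120:330,210:450],None,fx=2.5,fy=2.5,interpolation=2))
E
```

```text
10.7833 [ 0.4340296  -0.06767311  0.16071764] 0.04674900961818236 [ 0.36220739 -0.12986337  0.66067685]
225 [[0.4953, -0.1463, 0.0649], [0.5047, -0.1354, 0.0848], [0.5159, -0.1294, 0.0961]]
364 [[0.4961, -0.1434, 0.0649], [0.502, -0.1345, 0.0819], [0.5088, -0.1297, 0.0938]]
```

View pics/s5.png

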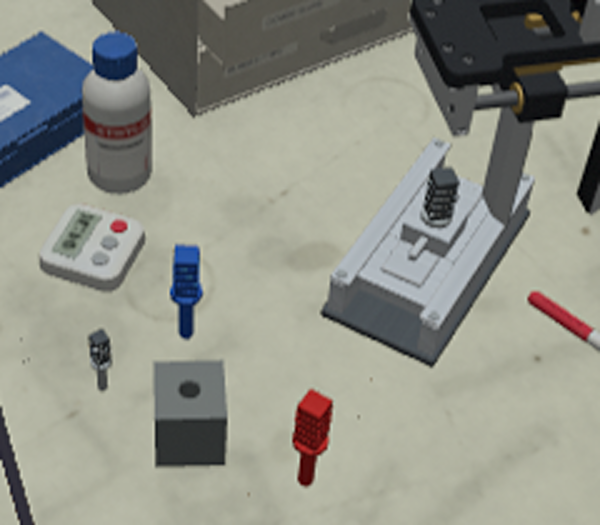

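The pin stands upright with its collar on the upper knuckle and its top at about 94 mm, as expected for fully home. The arm is clear, and the timer and ethanol bottle are where they were; the glue bottle lies outside this crop.

```bash
python3 -c "
from station import ticket
print(ticket.hand_in())"
```

```text
the job is handed in; nothing more can be done
None
```

I put the steel hinge pin through both knuckles, pressed it home, let go of it and handed the job in. It reported no verdict.

- **Insertion:** I lowered the pin into the upper bore without noticeable force until it touched the flat at 5.5 N. I then slid the upper half about 20 mm, pressing with about 6–7 N, until the pin dropped. I pressed it past the plunger until the collar met the knuckle, and the highest vertical force read was 13 N.
- **Final checks:** The collar met the knuckle with the tool at 59.9 mm, against 60 mm expected. The top of the pin measured 94–96 mm in the two cameras, against 94 mm expected. The pin stands upright, the gripper is clear of it, and the force reading is near zero. The clock showed 10.8 s.
- **Bystanders:** The timer and ethanol bottle look unmoved in the last picture. The glue bottle was outside that crop, so I did not check it again; the arm never went near it.
- **Disagreements:** The first top-camera estimate of the bore was about 3 mm off the wrist camera's. I used the wrist camera, and the pin went in on that position.

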